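# Load the spice grinder and hold its lid at the pulse position

## Task

Put the cinnamon stick and the nutmeg into the bowl of the spice grinder, then put the grinder's lid on: set its two lugs down through the notches in the rim until it is fully seated. Twist the lid clockwise (seen from above) against the spring to the half-way mark, never as far as the lock at the end of the turn, and hold it there: the program finishes with the gripper still holding the lid at half way. Leave the other things on the worktop alone.

Things in the scene. Friction and masses are not known exactly. Their poses are not given: they have to be found in the camera images.
- grinder: Spice grinder, fixed on the worktop (it cannot shift): white round housing 122 mm across, 80 mm high, steel bowl open at the top. Origin: centre of its underside, z up. Around the mouth runs a rim, grey at its inner edge, 5.5 mm thick, with an opening 76 mm across and two notches, at the grinder's own +x and -x. Black ribs outside the rim mark the lid's turn, the same set on either side.
- grinder_mouth (a point): Point on the grinder's axis level with the top of its rim, 80 mm above the worktop. Axes as the grinder.
- grinder_bowl (a point): Centre of the floor of the bowl, 17 mm above the worktop; the bowl is 66 mm across inside.
- notch (a point): Middle of the notch at the grinder's +x side (another faces it across the axis), top of the rim; a short black rib stands outside each. Notches are 17 mm wide at the inner end, 23 mm at the outer, and reach out to 46 mm from the axis. Below them a spring-loaded ring has two matching pockets that take the lugs.
- half_mark (a point): Outer end of the long black rib 0.65 rad clockwise (from above) of the notch: the half-way (pulse) mark for the lid's pointer. The same rib is on the other side too.
- lock_mark (a point): The pair of short black ribs 1.3 rad clockwise of the notch: the lock at the end of the turn. The same pair is on the other side too.
- switch_ring (a joint): Angle of the ring inside the grinder that the lid's lugs turn: 0 = put-in position, grows clockwise from above, 0.65 rad = half way, 1.3 rad = end stop (lock). A spring always turns it back to 0 (about 0.14 N m at half way), so it must be held. The lugs have about 0.07 rad of play in the pockets before the ring follows.
- grinder_lid: The grinder's grey lid, loose, about 110 g, standing on its skirt. Origin: centre of the skirt's underside; z up; x along the bar grip. Hollow skirt 70 mm across, 13 mm high; disc 94 mm across from z 13 to 22 mm. A half turn about z makes no difference. Seated, the disc lies on the rim, origin 67 mm above the worktop. It goes in with its x along the grinder's x; once turned, the rim holds it down.
- lid_grip (a point): Point on the lid's axis in its bar grip, 45 mm above the lid's underside, good for the TCP. The bar is 56 mm long (lid's x), 16 mm wide (y), from z 22 to 50 mm of the lid.
- lid_lug (a point): Middle of the lug at the lid's +x (another faces it across the axis): 11 mm wide, 5 mm high, at the skirt's lower edge; 87 mm over both lugs. A black pointer on the disc, at each end of the bar, stands over each lug.
- cinnamon: Cinnamon stick, a double brown scroll lying flat, 48 mm long (along its x), 21 mm wide (y), 12 mm high; origin: centre of its underside.
- nutmeg: Nutmeg, a brown egg shape standing on a flat base, 23 mm across and 23 mm high; origin: centre of its underside.
- spice_jar_a: Bystander: spice jar 40 mm across and 105 mm high with a black cap; origin: centre of its underside.
- spice_jar_b: Bystander: spice jar 45 mm across and 106 mm high with a red cap; origin: centre of its underside.
- salt_mill: Bystander: small salt shaker, 44 mm across and 90 mm high; origin: centre of its underside.
- mug: Bystander: white mug, 85 mm across and 98 mm high, with a handle; origin: centre of its underside.
- spoon: Bystander: teaspoon lying flat, 130 mm long; origin: centre of its underside.
Things that resemble listed ones, but are neither listed nor needed, are in the scene too. Several things have the shape of the grinder_lid; the one meant has the colours described above.

How it is judged:
By the outcome, as a careful person would: the job done as asked, in the order asked, and still so for the second after the job is handed in, while the arm keeps its last pose, push and grip.
It also fails if it takes over 69 s, if anything falls off the work surface, if the arm or the gripper's body presses on something with over 40 N, if the wrist force passes 120 N, or if a joint passes its speed limit or range.

## Robot

A 6-joint arm with a two-finger parallel gripper is mounted at the origin on a cart in front of the work surface, level with it; the furniture and walls round the work are solid. World frame = base frame: x ahead of the robot, y to its left, z up, the work surface at z = 0. Lengths are in m, angles in rad, forces in N, time in s.
With the tool pointing down it reaches from about 0.3 to 0.875 m from the base axis. Payload 6.4 kg.
Tool frame: the origin (TCP) lies between the finger pads, 19 mm behind the fingertips; this is the grasp point; x points along the fingers, y is the direction in which the jaws open and shut, and the axes are right-handed (so a half turn about x gives the same grasp; the last joint's range is limited). The gripper opens to 85 mm and grips with 20 to 120 N. Pads are 22 mm wide; open, the fingers measure 114 mm over their backs; the gripper's body (76 mm by 85 mm) begins 54 mm behind the grasp point. The pads swing forward as they close: fully open they stand 13 mm farther back than shut.
Start: joints at [-1.467, 0.181, 1.607, -0, 1.354, -0.206], TCP at [0.175, -0.548, 0.25] pointing down, gripper open.
Joint ranges: [-2.99, 2.99], [-0.89, 2.07], [0.3, 2.58], [-1.14, 4.28], [0, 2.63], [-3.12, 3.12]. Speed limits (rad/s): [2.57, 2.57, 3.01, 3.14, 3.14, 3.14].

## Interface

Orientations are given as a rotation vector (axis times angle).
In Python, from cell import * gives the robot as it stands.
- The arm moves only by the tool send_rows, never from a script. Its argument "commands" is a list that holds one entry, the list of rows, each a list of 4 numbers: the shift along the tool's x, y, z in m, then the turn about the tool's x in rad. In form: [[[tx, ty, tz, roll], ...]]. A call has 1 to 5 rows; each row shifts and turns the pose as measured when the row begins, along the tool's axes as they then stand; what a row does not reach is not made up. A row lasts 1/8 s, in which the tool goes at most 62.5 mm and 10.7 degrees, less where a joint would pass 70% of its speed; a pose out of reach is approached as far as the arm can. A call with a gripper value outside its range is refused whole. "gripper" is the closure, from 0 (fully open) to 1 (shut), set as the call begins (left out, the last holds). The fingers move at their own pace and stop on an object; "newtons" is the grip in N (left out, the last holds). Time passes only in rows, so rows that do not move let the fingers close. It gives the time, the measured TCP pose, the force and the opening at its end, in the units of the state.
- get_obs(): the state, without advancing time (a new reading comes with each control period).
- get_image(name): name is "side" or "top" or "wrist"; returns the picture (400x640x3 uint8, red, green, blue); there is no depth.
- get_calibration(name): a dict with "mtx" (3x3 intrinsics, pixels), "extrinsics" (4x4, takes a point from world to camera coordinates). Camera axes: x right, y down, z forward; pixel columns grow to the right and rows downward; lengths in m; the calibration is good to about 2 mm. The wrist camera is an equidistant fisheye: a pixel r from the principal point sees the ray r / f radians off the axis. A picture is of the moment at which its call begins: read the wrist's pose just before it. get_calibration takes no time and is no camera call; for the wrist camera it gives the pose at the moment of the call.
- close_job(): hands the job in, once; it reports no verdict.
The state is a dict: "time_s": time; "joints": joint angles; "dq": joint speeds; "joint_efforts": joint torques, N m; "tcp_pos": TCP position; "eef_rot": TCP orientation; "ft_force": force on the tool from outside, world axes, zero at the start; "torque": the same for the moment, N m; "width": finger opening in m.
Only numpy, scipy, OpenCV 4.12 (cv2) and the standard library are available. Lean on these libraries where they do the work, as an engineer would, in place of code of your own. Each camera call takes 0.05 s, during which the arm holds its last target. There are 200 camera calls.

## Working session

There is one attempt and no reset: what is moved stays moved. The work goes in short steps, Python scripts to look and compute and a tool call to move; the robot and the scene stay as the last step left them, time stands still between calls to the robot, and variables do not carry over. Pictures are saved under pics/ and viewed, about 8 in all and at most 12, crops included, and the job is handed in when it is done.

Besides the shell and the picture viewer there is one more tool, called after "Call:" by a JSON object that holds its "api" and its "payload". send_rows: Moves the arm, as the interface text tells. Its arguments: {"type":"object","properties":{"commands":{"type":"array"},"gripper":{"type":"number"},"newtons":{"type":"number"}},"required":["commands"]}

```bash
mkdir -p pics; ls
python3 - <<'E'
from cell import *
import cv2,numpy as np
o=get_obs();print({k:np.round(v,3).tolist() for k,v in o.items()})
for n in ["side","top"]:
    im=get_image(n);cv2.imwrite(f"pics/{n}0.png",im[:,:,::-1]);c=get_calibration(n);print(n,np.round(c["mtx"],1).tolist(),np.round(c["extrinsics"],3).tolist())
c=get_calibration("wrist");print(np.round(c["mtx"],1).tolist(),np.round(c["extrinsics"],3).tolist())
E
```

```text
pics
{'time_s': 0.0, 'joints': [-1.467, 0.182, 1.608, 0.0, 1.354, -0.206], 'dq': [-0.001, -0.003, -0.002, -0.0, -0.0, -0.001], 'joint_efforts': [-0.002, -44.487, -35.134, -0.0, 0.009, -0.0], 'tcp_pos': [0.175, -0.547, 0.249], 'eef_rot': [2.055, 0.323, -2.055], 'ft_force': [-0.941, 0.44, 0.135], 'torque': [0.02, -0.109, -0.018], 'width': 0.086}
side [[435.5, 0.0, 315.1], [0.0, 435.5, 197.9], [0.0, 0.0, 1.0]] [[-0.926, -0.377, 0.004, 0.532], [-0.161, 0.387, -0.908, 0.163], [0.341, -0.841, -0.419, 0.69], [0.0, 0.0, 0.0, 1.0]]
top [[396.4, 0.0, 322.8], [0.0, 396.4, 190.4], [0.0, 0.0, 1.0]] [[-0.001, -1.0, -0.006, 0.005], [-0.995, 0.001, -0.097, 0.577], [0.097, 0.006, -0.995, 0.874], [0.0, 0.0, 0.0, 1.0]]
[[309.7, 0.0, 319.6], [0.0, 309.7, 198.1], [0.0, 0.0, 1.0]] [[0.305, -0.952, -0.001, -0.576], [-0.91, -0.292, 0.295, -0.039], [-0.281, -0.089, -0.956, 0.38], [0.0, 0.0, 0.0, 1.0]]
```

View pics/top0.png

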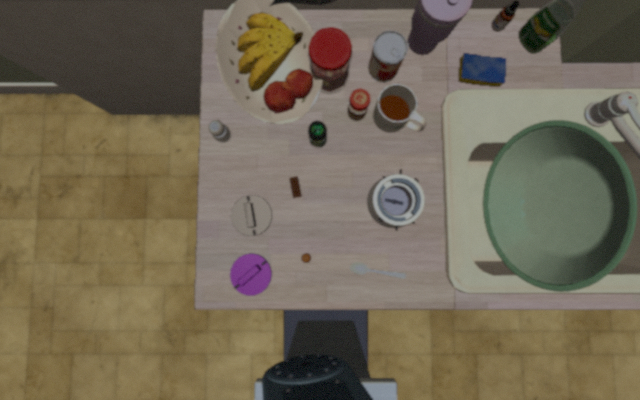

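View pics/side0.png

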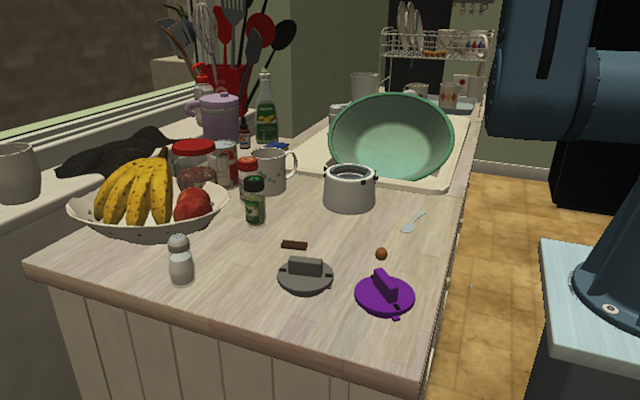

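The top view shows two lid shapes: a grey one at (251,215) and a purple one at (250,274). The grey one fits the description ("grey lid"). The cinnamon is at (295,187), the nutmeg at (306,258) and the grinder at (398,200). In the side view the grey lid is at (305,275) and the purple one at (385,295). Next I'll measure and check with one enlarged crop.

```bash
cat > h.py <<'E'
import numpy as np,cv2
from cell import *
def ray(n,p,cal=None):
    c=cal or get_calibration(n);K=c["mtx"];E=np.array(c["extrinsics"]);R=E[:3,:3];t=E[:3,3]
    x=(p[0]-K[0][2])/K[0][0];y=(p[1]-K[1][2])/K[1][1]
    if n=="wrist":
        r=np.hypot(x,y);d=np.array([x/r*np.sin(r),y/r*np.sin(r),np.cos(r)]) if r>1e-9 else np.array([0,0,1.])
    else: d=np.array([x,y,1.]);d/=np.linalg.norm(d)
    return -R.T@t,R.T@d
def onz(n,p,z,cal=None):
    o,d=ray(n,p,cal);return o+d*(z-o[2])/d[2]
def proj(n,P,cal=None):
    c=cal or get_calibration(n);K=c["mtx"];E=np.array(c["extrinsics"]);q=E[:3,:3]@np.array(P)+E[:3,3]
    if n=="wrist":
        s=np.hypot(q[0],q[1]);th=np.arctan2(s,q[2]);x,y=q[0]/s*th,q[1]/s*th
    else: x,y=q[0]/q[2],q[1]/q[2]
    return np.array([K[0][0]*x+K[0][2],K[1][1]*y+K[1][2]])
def tri(rs):
    A=np.zeros((3,3));b=np.zeros(3)
    for o,d in rs:
        M=np.eye(3)-np.outer(d,d);A+=M;b+=M@o
    X=np.linalg.solve(A,b);return X,[float(np.linalg.norm(np.cross(X-o,d))) for o,d in rs]
def blobs(im,lo,hi,roi,amin=8):
    x0,y0,x1,y1=roi;h=cv2.cvtColor(im[y0:y1,x0:x1],cv2.COLOR_RGB2HSV);m=cv2.inRange(h,np.array(lo),np.array(hi))
    cs,_=cv2.findContours(m,cv2.RETR_EXTERNAL,cv2.CHAIN_APPROX_NONE)
    out=[]
    for c in cs:
        if cv2.contourArea(c)>=amin:
            (cx,cy),s,a=cv2.minAreaRect(c);out.append((round(cx+x0,1),round(cy+y0,1),np.round(s,1).tolist(),round(a,1),cv2.contourArea(c)))
    return out
E
python3 - <<'E'
from h import *
t=cv2.imread("pics/top0.png")[:,:,::-1].copy();s=cv2.imread("pics/side0.png")[:,:,::-1].copy()
print("cin",blobs(t,(0,100,10),(20,255,120),(280,170,312,205)),blobs(s,(0,100,10),(20,255,120),(270,230,320,258)))
print("nut",blobs(t,(0,100,10),(20,255,200),(295,248,318,268)),blobs(s,(0,100,10),(20,255,200),(368,240,395,266)))
for n,p,z in [("top",(251,215),.022),("top",(398,200),.08),("side",(305,275),.022),("side",(349,172),.08),("top",(295,187),.012),("top",(306,258),.012)]: print(n,p,np.round(onz(n,p,z),3))
a=cv2.resize(t[165:295,220:320],None,fx=4,fy=4,interpolation=2);b=cv2.resize(t[165:235,360:436],None,fx=5,fy=5,interpolation=2)
c=np.zeros((520,790,3),np.uint8);c[:,:400]=a;c[:350,405:785]=b
cv2.imwrite("pics/c1.png",c[:,:,::-1])
E
```

```text
cin [(295.0, 186.7, [18.6, 6.5], 78.7, 98.5)] [(293.5, 244.8, [25.3, 7.7], 6.0, 164.0)]
nut [(305.5, 257.5, [7.0, 7.0], 90.0, 41.0)] [(380.5, 253.0, [12.0, 11.0], 90.0, 103.0)]
top (251, 215) [0.521 0.168 0.022]
top (398, 200) [ 0.551 -0.157  0.08 ]
side (305, 275) [0.522 0.173 0.022]
side (349, 172) [ 0.555 -0.152  0.08 ]
top (295, 187) [0.586 0.069 0.012]
top (306, 258) [0.424 0.043 0.012]
```

View pics/c1.png

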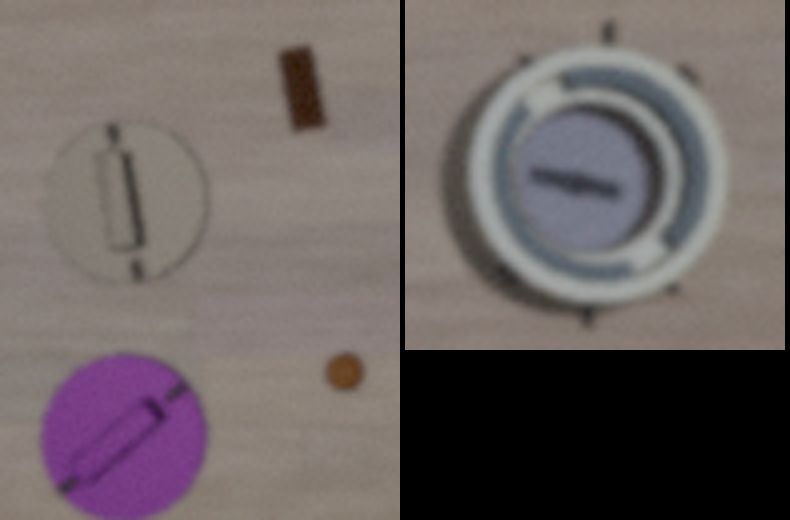

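The crop confirms the grey lid at crop (125,200), with black pointers at (112,132) and (138,270), so its x is about +0.19 rad. The purple lid has the same shape but the wrong colour. The grinder's notches are at crop (545,95) and (650,255), about +0.6 rad. The long half-way rib is at (608,30), which is clockwise of the notch as described.

```bash
cat >> h.py <<'E'
from scipy.spatial.transform import Rotation as Ro
def R0(): return Ro.from_rotvec(get_obs()["eef_rot"]).as_matrix()
def head(R): return np.arctan2(R[1,1],R[0,1])
def plan(P,yaw,n=5,mod=True):
    "n equal rows to world P and jaw heading yaw (tool pointing down)"
    o=get_obs();p=np.array(o["tcp_pos"]);R=Ro.from_rotvec(o["eef_rot"]).as_matrix()
    d=yaw-head(R)
    d=(d+np.pi/2)%np.pi-np.pi/2 if mod else (d+np.pi)%(2*np.pi)-np.pi
    print("at",np.round(p,4),"jaw",round(head(R),3),"xaxis",np.round(R[:,0],3),"dyaw",round(d,3),"dist",round(np.linalg.norm(P-p),3))
    rows=[]
    for i in range(n):
        Ri=R@Ro.from_rotvec([-d*i/n,0,0]).as_matrix()
        rows.append(np.round(np.r_[Ri.T@((np.array(P)-p)/n),-d/n],4).tolist())
    print(rows)
E
python3 - <<'E'
from h import *
c,e=tri([ray("top",(295,186.7)),ray("side",(293.5,244.8))]);print("cin",c,e)
n,e=tri([ray("top",(305.5,257.5)),ray("side",(380.5,253))]);print("nut",n,e)
l=[(220+112/4,165+132/4),(220+138/4,165+270/4)];L=[onz("top",p,.022) for p in l];print("lid",np.mean(L,0),np.arctan2(*(L[0]-L[1])[1::-1]),np.linalg.norm(L[0]-L[1]))
g=[(360+(545-405)/5,165+95/5),(360+(650-405)/5,165+255/5)];G=[onz("top",p,.08) for p in g];print("gr",np.mean(G,0),np.arctan2(*(G[0]-G[1])[1::-1]),np.linalg.norm(G[0]-G[1]))
plan([c[0],c[1],.13],.2+np.pi/2,14)
E
```

```text
cin [0.58895325 0.06976628 0.00629129] [0.001350605168453413, 0.0013506051684533287]
nut [0.42622163 0.04425634 0.01235186] [0.001453525933232075, 0.0014535259332322178]
lid [0.52087636 0.16746167 0.022     ] 0.20272876718916863 0.08017531553748163
gr [ 0.55105144 -0.15760449  0.08      ] 0.5652075880945258 0.08120074977643248
at [ 0.1753 -0.5471  0.2492] jaw -1.261 xaxis [-0.     0.002 -1.   ] dyaw -0.11 dist 0.752
[[0.0086, -0.0329, -0.0416, 0.0078], [0.0086, -0.0333, -0.0413, 0.0078], [0.0086, -0.0336, -0.0411, 0.0078], [0.0086, -0.0339, -0.0408, 0.0078], [0.0086, -0.0342, -0.0405, 0.0078], [0.0086, -0.0346, -0.0403, 0.0078], [0.0086, -0.0349, -0.04, 0.0078], [0.0086, -0.0352, -0.0397, 0.0078], [0.0086, -0.0355, -0.0394, 0.0078], [0.0086, -0.0358, -0.0391, 0.0078], [0.0086, -0.0361, -0.0389, 0.0078], [0.0086, -0.0364, -0.0386, 0.0078], [0.0086, -0.0367, -0.0383, 0.0078], [0.0086, -0.037, -0.038, 0.0078]]
```

Call:
{"api": "send_rows", "payload": {"commands": [[[0,-0.034,-0.043,0.008],[0,-0.034,-0.043,0.008],[0,-0.034,-0.043,0.008],[0,-0.035,-0.042,0.008],[0,-0.035,-0.042,0.008]]]}}

```text
time_s: 0.72
tcp_pos: [0.3311, -0.3166, 0.2472]
eef_rot: [2.084, 0.278, -2.084]
ft_force: [0.9, -1.1, -0.1]
width: 0.0854
```

Call:
{"api": "send_rows", "payload": {"commands": [[[0,-0.035,-0.042,0.008],[0,-0.035,-0.042,0.008],[0,-0.035,-0.042,0.008],[0,-0.035,-0.042,0.008],[0,-0.035,-0.042,0.008]]]}}

```text
time_s: 1.35
tcp_pos: [0.4959, -0.0873, 0.2474]
eef_rot: [2.108, 0.236, -2.108]
ft_force: [0.7, -0.8, -0.2]
width: 0.0855
```

Run:
```python
from h import *
plan([.589,.0698,.14],.2+np.pi/2,6)
```

```text
at [ 0.4959 -0.0873  0.2474] jaw -1.352 xaxis [-0.001  0.004 -1.   ] dyaw -0.019 dist 0.212
[[0.018, -0.0221, -0.0208, 0.0031], [0.018, -0.0222, -0.0208, 0.0031], [0.018, -0.0222, -0.0207, 0.0031], [0.018, -0.0223, -0.0206, 0.0031], [0.018, -0.0224, -0.0206, 0.0031], [0.018, -0.0224, -0.0205, 0.0031]]
```

Call:
{"api": "send_rows", "payload": {"commands": [[[0.01,-0.0267,-0.0249,0.004],[0.02,-0.0267,-0.0249,0.004],[0.025,-0.0267,-0.0248,0.004],[0.025,-0.0267,-0.0247,0.004],[0.025,-0.0267,-0.0247,0.004]]]}}

```text
time_s: 1.98
tcp_pos: [0.593, 0.0769, 0.1411]
eef_rot: [2.12, 0.217, -2.114]
ft_force: [0.6, -0.0, -0.1]
width: 0.0854
```

Run:
```python
from h import *
plan([.589,.0698,.13],.2+np.pi/2,1)
cal=get_calibration("wrist");im=get_image("wrist");cv2.imwrite("pics/w1.png",im[:,:,::-1])
np.savez("w1",mtx=cal["mtx"],extrinsics=cal["extrinsics"])
print("cin pred",proj("wrist",[.589,.0698,.012],cal),blobs(im,(0,90,10),(20,255,130),(0,0,640,400),200))
print("lid pred",proj("wrist",[.521,.1675,.022],cal),"nut",proj("wrist",[.426,.0443,.023],cal),"gr",proj("wrist",[.551,-.1576,.08],cal))
```

```text
at [0.593  0.0769 0.1411] jaw -1.37 xaxis [ 0.002  0.003 -1.   ] dyaw -0.001 dist 0.014
[[0.011, 0.0062, 0.0054, 0.0011]]
cin pred [325.24892667 200.27631012] [(90.4, 333.5, [13.3, 67.4], 32.7, 512.5), (327.0, 199.0, [54.0, 22.0], 90.0, 1135.5), (523.5, 53.4, [50.0, 40.5], 70.1, 1232.0), (589.5, 35.0, [70.0, 79.0], 90.0, 1739.5)]
lid pred [206.88582528 251.79069141] nut [317.01190504 350.03488296] gr [550.47544552 304.09954075]
```

View pics/w1.png

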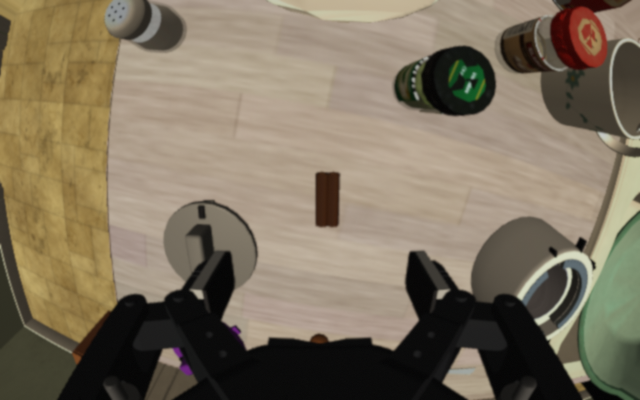

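The wrist view shows the cinnamon at (327,199), predicted at (325,200), lined up between the jaws. The grey lid is at (210,245) and the grinder at (530,270). I'll go down.

Call:
{"api": "send_rows", "payload": {"commands": [[[0.025,0.006,0.005,0],[0.03,0,0,0],[0.03,0,0,0],[0.02,0,0,0],[0.012,0,0,0]]], "gripper": 0.35}}

```text
time_s: 2.65
tcp_pos: [0.5876, 0.0761, 0.0145]
eef_rot: [2.112, 0.225, -2.12]
ft_force: [-2.4, -2.0, 52.6]
width: 0.0556
```

Run:
```python
from h import *
print(get_obs()["width"]); plan([.589,.0698,.022],.2+np.pi/2,1)
```

```text
0.05562119374776153
at [0.5876 0.0761 0.0145] jaw -1.365 xaxis [-0.004  0.006 -1.   ] dyaw -0.006 dist 0.01
[[-0.0076, 0.0064, -0.0001, 0.0058]]
```

Call:
{"api": "send_rows", "payload": {"commands": [[[-0.01,0.006,0,0],[0,0,0,0]]]}}

```text
time_s: 2.9
tcp_pos: [0.5898, 0.0699, 0.0251]
eef_rot: [2.113, 0.225, -2.118]
ft_force: [0.4, 0.4, -0.3]
width: 0.0556
```

Run:
```python
from h import *
print(get_obs()["width"],get_obs()["ft_force"]); plan([.589,.0698,.022],.2+np.pi/2,1)
```

```text
0.05560207034827101 [ 0.3939639   0.37226798 -0.28222872]
at [0.5898 0.0699 0.0251] jaw -1.365 xaxis [-0.003  0.006 -1.   ] dyaw -0.006 dist 0.003
[[0.0031, -0.0, 0.0008, 0.0058]]
```

Call:
{"api": "send_rows", "payload": {"commands": [[[0.003,0,0,0],[0,0,0,0],[0,0,0,0],[0,0,0,0],[0,0,0,0]]], "gripper": 1, "newtons": 30}}

```text
time_s: 3.52
tcp_pos: [0.5902, 0.07, 0.0225]
eef_rot: [2.114, 0.225, -2.117]
ft_force: [1.1, -0.1, 1.5]
width: 0.0196
```

Call:
{"api": "send_rows", "payload": {"commands": [[[0,0,0,0],[-0.03,0,0,0],[-0.04,0,0,0],[-0.04,0,0,0],[0,0,0,0]]]}}

```text
time_s: 4.15
tcp_pos: [0.5893, 0.0697, 0.134]
eef_rot: [2.111, 0.226, -2.121]
ft_force: [1.5, -0.7, -0.4]
width: 0.0198
```

Run:
```python
from h import *
print(get_obs()["width"],get_obs()["ft_force"]); plan([.551,-.1576,.15],head(R0()),5)
cal=get_calibration("wrist");im=get_image("wrist");cv2.imwrite("pics/w2.png",im[:,:,::-1])
print(blobs(im,(0,90,10),(20,255,130),(0,0,640,400),200))
```

```text
0.019838761208861664 [ 1.51973213 -0.69915235 -0.37034004]
at [0.5893 0.0697 0.134 ] jaw -1.365 xaxis [-0.005  0.006 -1.   ] dyaw 0.0 dist 0.231
[[-0.0034, 0.0429, 0.0168, -0.0], [-0.0034, 0.0429, 0.0168, -0.0], [-0.0034, 0.0429, 0.0168, -0.0], [-0.0034, 0.0429, 0.0168, -0.0], [-0.0034, 0.0429, 0.0168, -0.0]]
[(87.8, 358.4, [91.3, 68.0], 76.4, 2090.5), (319.5, 258.0, [88.0, 43.0], 90.0, 3461.0), (524.7, 45.5, [53.5, 42.3], 69.2, 1349.5), (577.6, 34.2, [71.4, 46.2], 43.4, 1268.5)]
```

Call:
{"api": "send_rows", "payload": {"commands": [[[-0.005,0.043,0.017,0],[-0.005,0.043,0.017,0],[-0.005,0.043,0.017,0],[0,0.043,0.017,0],[0,0.043,0.017,0]]]}}

```text
time_s: 4.82
tcp_pos: [0.5432, -0.1591, 0.1371]
eef_rot: [2.094, 0.241, -2.136]
ft_force: [0.8, -0.1, -0.6]
width: 0.0193
```

Call:
{"api": "send_rows", "payload": {"commands": [[[0,0,0,0]]]}}

```text
time_s: 4.95
tcp_pos: [0.5418, -0.1617, 0.1354]
eef_rot: [2.095, 0.237, -2.142]
ft_force: [0.1, 0.0, -0.9]
width: 0.0193
```

Run:
```python
from h import *
plan([.551,-.1576,.15],head(R0()),1)
cal=get_calibration("wrist");im=get_image("wrist");cv2.imwrite("pics/w3.png",im[:,:,::-1]);np.savez("w3",mtx=cal["mtx"],extrinsics=cal["extrinsics"])
print("gr",proj("wrist",[.551,-.1576,.08],cal))
```

```text
at [ 0.5418 -0.1617  0.1354] jaw -1.363 xaxis [-0.023  0.013 -1.   ] dyaw 0.0 dist 0.018
[[-0.0148, -0.0023, -0.0095, -0.0]]
gr [315.32334865 210.46100491]
```

View pics/w3.png

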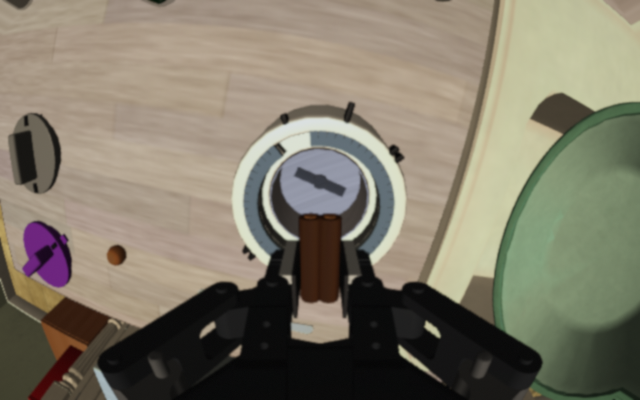

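The wrist view shows the stick held at (320,258) over the mouth. The rim is centred near (319,197) and a notch is at about (292,143). I'll fit the rim circle for a better centre.

```bash
cat > rim.py <<'E'
from h import *
def rim(im,cal,c,a0,a1,z=.08,sel="white"):
    h=cv2.cvtColor(im,cv2.COLOR_RGB2HSV);m=(h[...,2]>185)&(h[...,1]<45) if sel=="white" else (h[...,0]>90)&(h[...,0]<125)&(h[...,1]>40)&(h[...,1]<140)&(h[...,2]>60)
    P=[]
    for a in np.arange(a0,a1,.03):
        for r in np.arange(125,30,-.5):
            x,y=c[0]+r*np.cos(a),c[1]+r*np.sin(a)
            if 0<=y<399 and 0<=x<639 and m[int(round(y)),int(round(x))]: P.append(onz("wrist",(x,y),z,cal)[:2]);break
    P=np.array(P)
    for _ in range(4):
        s=np.linalg.lstsq(np.c_[2*P,np.ones(len(P))],(P**2).sum(1),rcond=None)[0];r=np.sqrt(s[2]+s[0]**2+s[1]**2)
        e=np.abs(np.linalg.norm(P-s[:2],axis=1)-r);P=P[e<max(.0015,2*np.median(e))]
    return s[:2],r,len(P),e.mean()
E
python3 - <<'E'
from rim import *
im=cv2.imread("pics/w3.png")[:,:,::-1].copy();cal=dict(np.load("w3.npz"))
h=cv2.cvtColor(im,cv2.COLOR_RGB2HSV)
for p in [(245,200),(262,180),(385,180),(297,143)]: print(p,h[p[1],p[0]],onz("wrist",p,.08,cal))
print(rim(im,cal,(318,200),-np.pi-.2,.2),rim(im,cal,(318,200),-np.pi-.2,.2,sel="b"))
a=[onz("wrist",p,.08,cal) for p in [(284,118),(349,111),(397,153),(249,253)]]
for q in a: print("rib",q, np.arctan2(q[1]+.1576,q[0]-.551))
E
```

```text
(245, 200) [102  41 113] [ 0.54830385 -0.11314337  0.08      ]
(262, 180) [98 35 81] [ 0.56334758 -0.12190588  0.08      ]
(385, 180) [101  47 119] [ 0.57914889 -0.19484067  0.08      ]
(297, 143) [ 43  16 225] [ 0.58977378 -0.13862369  0.08      ]
(array([ 0.55294558, -0.15866837]), np.float64(0.05496088998508755), 117, np.float64(0.00023834506102035036)) (array([ 0.55366218, -0.15881183]), np.float64(0.04550803635521918), 93, np.float64(0.0002539627478159542))
rib [ 0.60271877 -0.12836398  0.08      ] 0.5145051611072129
rib [ 0.61440678 -0.16409773  0.08      ] -0.10212047844582507
rib [ 0.59689207 -0.19769552  0.08      ] -0.718088572457591
rib [ 0.5114449  -0.12027116  0.08      ] 2.385142596046038
```

Call:
{"api": "send_rows", "payload": {"commands": [[[0,-0.001,-0.011,0],[0.02,0,0,0],[0.03,0,0,0],[0.024,0,0,0],[0,0,0,0]]]}}

```text
time_s: 5.62
tcp_pos: [0.5546, -0.1483, 0.0576]
eef_rot: [2.09, 0.248, -2.137]
ft_force: [-2.1, -8.2, -4.6]
width: 0.0192
```

Run:
```python
from h import *
print(get_obs()["ft_force"]);plan([.553,-.158,.058],head(R0()),1)
```

```text
[-2.06759519 -8.17441748 -4.58371666]
at [ 0.5546 -0.1483  0.0576] jaw -1.353 xaxis [-0.023  0.014 -1.   ] dyaw 0.0 dist 0.01
[[-0.0005, 0.0091, 0.0036, -0.0]]
```

Call:
{"api": "send_rows", "payload": {"commands": [[[0,0.006,0.002,0],[0,0.003,0.001,0],[0,0,0,0]]]}}

```text
time_s: 6.0
tcp_pos: [0.5546, -0.1556, 0.0578]
eef_rot: [2.089, 0.253, -2.135]
ft_force: [-0.1, 1.3, -0.1]
width: 0.0196
```

Run:
```python
from h import *
print(get_obs()["ft_force"],get_obs()["dq"]);plan([.553,-.158,.056],head(R0()),1)
cal=get_calibration("wrist");im=get_image("wrist");cv2.imwrite("pics/w4.png",im[:,:,::-1])
plan([.553,-.158,.056],head(R0()),1)
```

```text
[-0.10905963  1.25628732 -0.06551651] [ 0.00755229 -0.00286308 -0.00136032  0.00266254  0.00387945  0.00103652]
at [ 0.5546 -0.1556  0.0578] jaw -1.35 xaxis [-0.024  0.015 -1.   ] dyaw 0.0 dist 0.003
[[0.0018, 0.002, 0.0021, -0.0]]
at [ 0.5546 -0.1556  0.0578] jaw -1.35 xaxis [-0.023  0.015 -1.   ] dyaw 0.0 dist 0.003
[[0.0018, 0.0021, 0.0021, -0.0]]
```

View pics/w4.png

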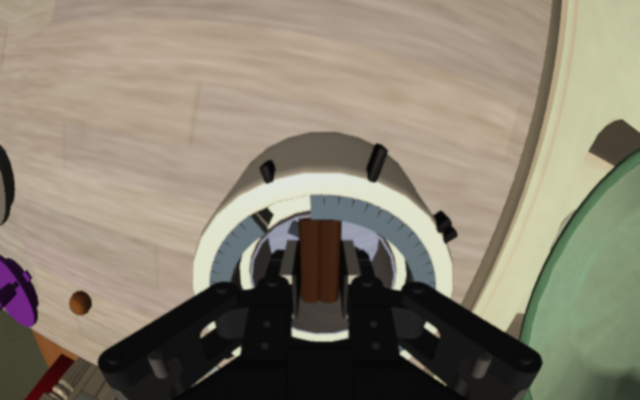

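The stick (320,260) is inside the mouth, clear of the rim, and the force is about 1 N. I'll release it by opening partway only.

Call:
{"api": "send_rows", "payload": {"commands": [[[0.001,0.001,0.002,0],[0,0,0,0],[0,0,0,0]]], "gripper": 0.64}}

```text
time_s: 6.42
tcp_pos: [0.5529, -0.157, 0.0573]
eef_rot: [2.09, 0.252, -2.135]
ft_force: [-0.5, -0.4, -1.1]
width: 0.0306
```

Call:
{"api": "send_rows", "payload": {"commands": [[[-0.02,0,0,0],[-0.035,0,0,0],[-0.035,0,0,0],[-0.02,0,0,0],[0,0,0,0]]]}}

```text
time_s: 7.05
tcp_pos: [0.5565, -0.1592, 0.1763]
eef_rot: [2.093, 0.25, -2.13]
ft_force: [0.5, -0.4, -0.2]
width: 0.0305
```

Run:
```python
from h import *
print(get_obs()["ft_force"],get_obs()["width"])
cal=get_calibration("wrist");im=get_image("wrist");cv2.imwrite("pics/w5.png",im[:,:,::-1]);np.savez("w5",mtx=cal["mtx"],extrinsics=cal["extrinsics"])
print(blobs(im,(0,90,10),(20,255,130),(200,80,440,400),100))
from rim import rim
c=proj("wrist",[.553,-.158,.08],cal);print(c,rim(im,cal,c,-np.pi-.2,.2),rim(im,cal,c,-np.pi-.2,.2,sel="b"))
plan([.426,.0443,.13],head(R0()),6)
```

```text
[ 0.51258682 -0.3910423  -0.23160654] 0.030503880676287468
[(315.8, 190.1, [51.1, 20.8], 87.0, 949.0)]
[317.05112674 207.98711731] (array([ 0.55301892, -0.15876749]), np.float64(0.054759375095725496), 89, np.float64(0.00025674804156648924)) (array([ 0.55331811, -0.15884459]), np.float64(0.045316624713081705), 102, np.float64(0.00029762651003652696))
at [ 0.556  -0.159   0.1752] jaw -1.35 xaxis [-0.021  0.014 -1.   ] dyaw 0.0 dist 0.245
[[0.0084, -0.0377, 0.0136, -0.0], [0.0084, -0.0377, 0.0136, -0.0], [0.0084, -0.0377, 0.0136, -0.0], [0.0084, -0.0377, 0.0136, -0.0], [0.0084, -0.0377, 0.0136, -0.0], [0.0084, -0.0377, 0.0136, -0.0]]
```

Call:
{"api": "send_rows", "payload": {"commands": [[[0,-0.042,0.016,0],[0.004,-0.045,0.016,0],[0.012,-0.045,0.016,0],[0.012,-0.045,0.016,0],[0.012,-0.042,0.016,0]]], "gripper": 0.4}}

```text
time_s: 7.72
tcp_pos: [0.4247, 0.0412, 0.1364]
eef_rot: [2.092, 0.247, -2.139]
ft_force: [1.0, 0.5, -0.3]
width: 0.0513
```

Call:
{"api": "send_rows", "payload": {"commands": [[[0,0,0,0],[0,0,0,0]]]}}

```text
time_s: 7.98
tcp_pos: [0.4214, 0.0434, 0.1343]
eef_rot: [2.085, 0.252, -2.143]
ft_force: [0.2, -0.5, 0.1]
width: 0.0513
```

Run:
```python
from h import *
cal=get_calibration("wrist");im=get_image("wrist");cv2.imwrite("pics/w6.png",im[:,:,::-1])
p=proj("wrist",[.426,.0443,.012],cal);print(p)
x,y=p.astype(int)
for b in blobs(im,(0,90,10),(20,255,200),(max(0,x-60),max(0,y-60),x+60,y+60),60): print(b,onz("wrist",b[:2],.013,cal))
plan([.426,.0443,.06],head(R0()),1)
```

```text
[321.03180699 187.18930824]
(np.float64(323.0), np.float64(188.0), [25.5, 25.5], 45.0, 510.0) [0.42597564 0.04261304 0.013     ]
at [0.4212 0.0433 0.1341] jaw -1.353 xaxis [-0.03   0.016 -0.999] dyaw 0.0 dist 0.074
[[0.0739, 0.0017, -0.0068, -0.0]]
```

Call:
{"api": "send_rows", "payload": {"commands": [[[0.02,0.003,-0.007,0],[0.03,0,0,0],[0.03,0,0,0],[0.015,0,0,0],[0,0,0,0]]]}}

```text
time_s: 8.65
tcp_pos: [0.4322, 0.0379, 0.0377]
eef_rot: [2.094, 0.243, -2.141]
ft_force: [-0.4, 1.0, -0.3]
width: 0.0512
```

Run:
```python
from h import *
plan([.426,.0430,.027],head(R0()),1)
```

```text
at [0.4322 0.0379 0.0377] jaw -1.36 xaxis [-0.024  0.015 -1.   ] dyaw 0.0 dist 0.013
[[0.0109, -0.0061, 0.0048, -0.0]]
```

Call:
{"api": "send_rows", "payload": {"commands": [[[0,-0.006,0.005,0],[0,0,0,0],[0,0,0,0]]]}}

```text
time_s: 9.02
tcp_pos: [0.4278, 0.0419, 0.0398]
eef_rot: [2.098, 0.24, -2.138]
ft_force: [-0.2, -0.1, 0.1]
width: 0.0516
```

Run:
```python
from h import *
plan([.426,.0430,.027],head(R0()),1)
```

```text
at [0.4278 0.0419 0.0398] jaw -1.361 xaxis [-0.02   0.014 -1.   ] dyaw 0.0 dist 0.013
[[0.0128, -0.0012, 0.0013, -0.0]]
```

Call:
{"api": "send_rows", "payload": {"commands": [[[0.008,-0.001,0.0015,0],[0.007,0,0,0],[0,0,0,0]]]}}

```text
time_s: 9.4
tcp_pos: [0.4261, 0.0428, 0.0244]
eef_rot: [2.099, 0.24, -2.136]
ft_force: [0.1, -0.4, -0.5]
width: 0.0514
```

Call:
{"api": "send_rows", "payload": {"commands": [[[0,0,0,0],[0,0,0,0],[0,0,0,0],[0,0,0,0],[0,0,0,0]]], "gripper": 1, "newtons": 30}}

```text
time_s: 10.02
tcp_pos: [0.4263, 0.0428, 0.0245]
eef_rot: [2.099, 0.24, -2.136]
ft_force: [-0.7, -0.2, 0.2]
width: 0.02
```

Call:
{"api": "send_rows", "payload": {"commands": [[[-0.02,0,0,0],[-0.035,0,0,0],[-0.04,0,0,0],[-0.03,0,0,0],[0,0,0,0]]]}}

```text
time_s: 10.65
tcp_pos: [0.4281, 0.0411, 0.1526]
eef_rot: [2.098, 0.24, -2.138]
ft_force: [0.6, 0.4, -1.0]
width: 0.02
```

Run:
```python
from h import *
print(get_obs()["width"])
cal=get_calibration("wrist");im=get_image("wrist");cv2.imwrite("pics/w7.png",im[:,:,::-1])
print(blobs(im,(0,90,10),(20,255,200),(250,150,390,330),60))
plan([.553,-.158,.15],head(R0()),5)
```

```text
0.02004566536051085
[(319.5, 259.5, [45.0, 45.0], 90.0, 1554.5)]
at [0.427  0.0413 0.1512] jaw -1.361 xaxis [-0.023  0.015 -1.   ] dyaw 0.0 dist 0.236
[[-0.0009, 0.0442, -0.0163, -0.0], [-0.0009, 0.0442, -0.0163, -0.0], [-0.0009, 0.0442, -0.0163, -0.0], [-0.0009, 0.0442, -0.0163, -0.0], [-0.0009, 0.0442, -0.0163, -0.0]]
```

Call:
{"api": "send_rows", "payload": {"commands": [[[-0.004,0.045,-0.016,0],[-0.004,0.045,-0.016,0],[-0.002,0.045,-0.016,0],[0,0.045,-0.016,0],[0,0.035,-0.013,0]]]}}

```text
time_s: 11.32
tcp_pos: [0.5451, -0.1544, 0.1455]
eef_rot: [2.084, 0.253, -2.154]
ft_force: [-0.4, -0.2, -0.8]
width: 0.02
```

Call:
{"api": "send_rows", "payload": {"commands": [[[0,0,0,0],[0,0,0,0],[0,0,0,0]]]}}

```text
time_s: 11.7
tcp_pos: [0.5427, -0.1541, 0.1404]
eef_rot: [2.08, 0.256, -2.164]
ft_force: [-0.6, 0.3, 0.5]
width: 0.0204
```

Run:
```python
from h import *
plan([.554,-.161,.078],head(R0()),1)
```

```text
at [ 0.5427 -0.1541  0.1404] jaw -1.359 xaxis [-0.042  0.024 -0.999] dyaw 0.0 dist 0.064
[[0.0617, 0.0111, -0.0118, -0.0]]
```

Call:
{"api": "send_rows", "payload": {"commands": [[[0.01,0.006,-0.006,0],[0.015,0.004,-0.005,0],[0.015,0,0,0],[0.01,0,0,0],[0,0,0,0]]]}}

```text
time_s: 12.32
tcp_pos: [0.5529, -0.1583, 0.085]
eef_rot: [2.077, 0.26, -2.165]
ft_force: [0.1, 0.7, -0.7]
width: 0.0198
```

Run:
```python
from h import *
print(get_obs()["ft_force"]);plan([.554,-.161,.078],head(R0()),1)
```

```text
[ 0.05638336  0.73222503 -0.70958418]
at [ 0.5529 -0.1583  0.085 ] jaw -1.357 xaxis [-0.044  0.026 -0.999] dyaw 0.0 dist 0.008
[[0.0069, 0.0031, -0.0008, -0.0]]
```

Centred over the bowl. I'll lower a little more and release.

Call:
{"api": "send_rows", "payload": {"commands": [[[0.006,0.001,0,0],[0.006,0.001,0,0],[0,0,0,0]]]}}

```text
time_s: 12.7
tcp_pos: [0.5532, -0.1604, 0.0728]
eef_rot: [2.078, 0.259, -2.164]
ft_force: [0.7, 0.2, 0.8]
width: 0.0202
```

Call:
{"api": "send_rows", "payload": {"commands": [[[0,0,0,0],[0,0,0,0],[-0.01,0,0,0],[-0.02,0,0,0],[-0.025,0,0,0]]], "gripper": 0.64}}

```text
time_s: 13.32
tcp_pos: [0.555, -0.1615, 0.1295]
eef_rot: [2.076, 0.261, -2.166]
ft_force: [0.1, 0.4, 0.1]
width: 0.0309
```

Call:
{"api": "send_rows", "payload": {"commands": [[[-0.02,0,0,0],[-0.02,0,0,0],[-0.01,0,0,0],[0,0,0,0]]]}}

```text
time_s: 13.82
tcp_pos: [0.5593, -0.1636, 0.1865]
eef_rot: [2.082, 0.256, -2.157]
ft_force: [0.5, 0.4, -0.5]
width: 0.0307
```

Run:
```python
from h import *
print(get_obs()["ft_force"],get_obs()["joints"])
cal=get_calibration("wrist");im=get_image("wrist");np.savez("w8",mtx=cal["mtx"],extrinsics=cal["extrinsics"])
cv2.imwrite("pics/w8.png",im[:,:,::-1])
plan([.521,.1675,.16],.19+np.pi/2,6)
```

```text
[ 0.5029435   0.40869886 -0.48431343] [-0.48909817  0.28814644  1.61166438  0.0017951   1.28582567  0.86662833]
at [ 0.559  -0.1635  0.1858] jaw -1.357 xaxis [-0.039  0.023 -0.999] dyaw -0.024 dist 0.334
[[0.0058, -0.0551, -0.0057, 0.004], [0.0058, -0.0551, -0.0055, 0.004], [0.0058, -0.0551, -0.0053, 0.004], [0.0058, -0.0552, -0.0051, 0.004], [0.0058, -0.0552, -0.0048, 0.004], [0.0058, -0.0552, -0.0046, 0.004]]
```

View pics/w8.png

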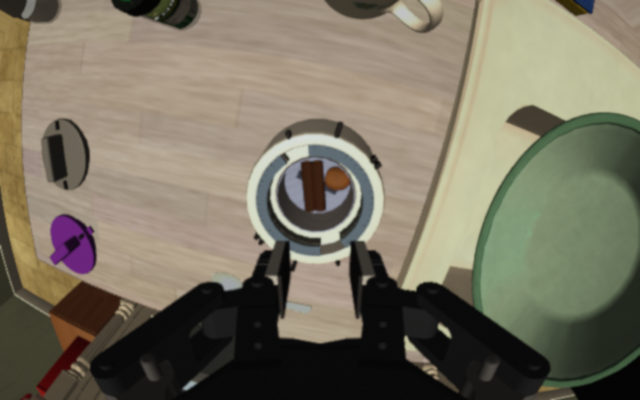

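The wrist view shows both the cinnamon (313,186) and the nutmeg (337,179) lying flat in the bowl. Next is the lid.

Call:
{"api": "send_rows", "payload": {"commands": [[[0,-0.05,-0.005,0.004],[0,-0.06,-0.006,0.005],[0,-0.06,-0.006,0.005],[0,-0.055,-0.006,0.005],[0.005,-0.045,-0.004,0.004]]], "gripper": 0.4}}

```text
time_s: 14.5
tcp_pos: [0.5281, 0.1106, 0.1836]
eef_rot: [2.092, 0.226, -2.183]
ft_force: [0.5, -0.8, 0.1]
width: 0.0509
```

Call:
{"api": "send_rows", "payload": {"commands": [[[0.005,-0.03,-0.003,0],[0,-0.018,0,0],[0,0,0,0],[0,0,0,0]]]}}

```text
time_s: 15.0
tcp_pos: [0.5191, 0.1618, 0.1768]
eef_rot: [2.083, 0.23, -2.186]
ft_force: [-0.6, 0.4, -0.6]
width: 0.0513
```

Run:
```python
from h import *
j=get_obs()["joints"];print(j,j[1]+j[2]+j[4]-np.pi)
cal=get_calibration("wrist");im=get_image("wrist");np.savez("w9",mtx=cal["mtx"],extrinsics=cal["extrinsics"])
cv2.imwrite("pics/w9.png",im[:,:,::-1])
for P in [[.521,.1675,.022],[.521,.1675,.05]]: print(proj("wrist",P,cal))
plan([.521,.1675,.16],.19+np.pi/2,1)
```

```text
[0.06883347 0.2168823  1.72172825 0.02785535 1.25186123 1.44291419] 0.04887912990544141
[317.53681581 175.76455   ]
[316.29113974 184.72062207]
at [0.5192 0.1617 0.1769] jaw -1.385 xaxis [-0.05   0.023 -0.998] dyaw 0.004 dist 0.018
[[0.0169, -0.0048, -0.0036, -0.0039]]
```

View pics/w9.png

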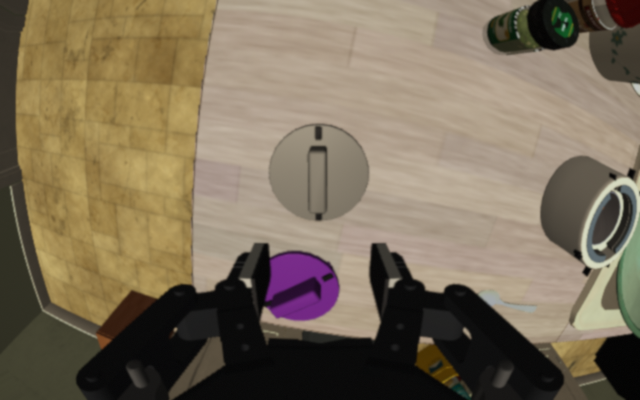

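The wrist view confirms the grey lid at (319,172), its bar at (317,183) and pointers at (318,132) and (319,216). The purple decoy is at (300,285). The jaws line up with the bar.

Run:
```python
from h import *
cal=dict(np.load("w9.npz"));im=cv2.imread("pics/w9.png")[:,:,::-1].copy()
h=cv2.cvtColor(im,cv2.COLOR_RGB2HSV)
for b in blobs(im,(0,0,0),(179,255,60),(290,118,350,230),12):print(b,onz("wrist",b[:2],.022,cal))
a,b=onz("wrist",(318,132),.022,cal),onz("wrist",(319,216),.022,cal);print(a,b,(a+b)/2,np.linalg.norm(a-b),np.arctan2(*(a-b)[1::-1]))
q=np.array([onz("wrist",p,.05,cal) for p in [(310,151),(326,151),(308,212),(326,212)]]);print(q.mean(0),q)
l,e=tri([ray("wrist",(318.5,183),cal),ray("top",(251,215))]);print("bar h",l,e)
plan([.5205,.1668,.045],.19+np.pi/2,4)
```

```text
(318.0, 216.5, [5.0, 4.0], 90.0, 19.0) [0.48077228 0.15952682 0.022     ]
(318.0, 149.0, [4.0, 14.0], 90.0, 39.5) [0.54590208 0.17173662 0.022     ]
(318.0, 132.5, [11.0, 4.0], 90.0, 42.0) [0.56077913 0.17453258 0.022     ]
[0.56122621 0.17461665 0.022     ] [0.48148508 0.15867165 0.022     ] [0.52135564 0.16664415 0.022     ] 0.08131968164953325 0.19735665243297093
[0.5231947  0.16690198 0.05      ] [[0.54839975 0.17782751 0.05      ]
 [0.55089762 0.16500815 0.05      ]
 [0.49518636 0.17005597 0.05      ]
 [0.49829509 0.1547163  0.05      ]]
bar h [0.52027978 0.16516766 0.0403675 ] [0.0006788553349396214, 0.0006788553349395989]
at [0.5192 0.1617 0.1769] jaw -1.385 xaxis [-0.05   0.023 -0.998] dyaw 0.004 dist 0.132
[[0.0329, -0.0001, -0.002, -0.001], [0.0329, -0.0001, -0.002, -0.001], [0.0329, -0.0001, -0.002, -0.001], [0.0329, -0.0001, -0.002, -0.001]]
```

Call:
{"api": "send_rows", "payload": {"commands": [[[0.02,0,-0.002,0],[0.03,0,-0.003,0],[0.025,0,-0.002,0],[0.015,0,-0.001,0],[0,0,0,0]]]}}

```text
time_s: 15.68
tcp_pos: [0.5261, 0.1596, 0.0859]
eef_rot: [2.092, 0.221, -2.186]
ft_force: [0.3, -0.0, 1.0]
width: 0.051
```

Call:
{"api": "send_rows", "payload": {"commands": [[[0,0,0,0]]]}}

```text
time_s: 15.8
tcp_pos: [0.5268, 0.1593, 0.0867]
eef_rot: [2.094, 0.22, -2.185]
ft_force: [-0.1, 0.7, 1.2]
width: 0.0513
```

Run:
```python
from h import *
plan([.5215,.1667,.045],.195+np.pi/2,2)
```

```text
at [0.5268 0.1593 0.0867] jaw -1.393 xaxis [-0.045  0.023 -0.999] dyaw 0.017 dist 0.043
[[0.021, -0.0035, 0.0011, -0.0086], [0.021, -0.0035, 0.0011, -0.0086]]
```

Call:
{"api": "send_rows", "payload": {"commands": [[[0.008,-0.004,0.002,-0.009],[0.015,-0.004,0.001,-0.008],[0.012,0,0,0],[0.005,0,0,0],[0,0,0,0]]]}}

```text
time_s: 16.42
tcp_pos: [0.5208, 0.1685, 0.0457]
eef_rot: [2.086, 0.24, -2.172]
ft_force: [0.7, 0.6, -0.6]
width: 0.0512
```

Run:
```python
from h import *
print(get_obs()["ft_force"]);plan([.5215,.1667,.045],.195+np.pi/2,1)
```

```text
[ 0.74517422  0.58492699 -0.62071978]
at [0.5208 0.1685 0.0457] jaw -1.374 xaxis [-0.043  0.023 -0.999] dyaw -0.002 dist 0.002
[[0.0007, 0.0019, -0.0003, 0.0018]]
```

Very close. I'll close the gripper firmly with one small fix.

Call:
{"api": "send_rows", "payload": {"commands": [[[0,0.002,0,0],[0,0,0,0],[0,0,0,0],[0,0,0,0],[0,0,0,0]]], "gripper": 1, "newtons": 100}}

```text
time_s: 17.05
tcp_pos: [0.5224, 0.1662, 0.0469]
eef_rot: [2.089, 0.239, -2.17]
ft_force: [-0.6, -0.0, -0.6]
width: 0.0138
```

Call:
{"api": "send_rows", "payload": {"commands": [[[0,0,0,0],[0,0,0,0]]]}}

```text
time_s: 17.3
tcp_pos: [0.5224, 0.1662, 0.0468]
eef_rot: [2.089, 0.239, -2.17]
ft_force: [-0.1, -0.5, 0.9]
width: 0.0142
```

Run:
```python
from h import *
print(get_obs()["ft_force"],get_obs()["width"]);plan([.5215,.1667,.14],.195+np.pi/2,4)
```

```text
[-0.14623261 -0.54454432  0.90100709] 0.01422682299559896
at [0.5224 0.1662 0.0468] jaw -1.374 xaxis [-0.04   0.023 -0.999] dyaw -0.001 dist 0.093
[[-0.0233, -0.0009, 0.001, 0.0004], [-0.0233, -0.0009, 0.001, 0.0004], [-0.0233, -0.0009, 0.001, 0.0004], [-0.0233, -0.0009, 0.001, 0.0004]]
```

Call:
{"api": "send_rows", "payload": {"commands": [[[-0.015,0,0,0],[-0.03,0,0,0],[-0.035,0,0,0],[-0.025,0,0,0],[0,0,0,0]]]}}

```text
time_s: 17.92
tcp_pos: [0.5269, 0.1638, 0.1579]
eef_rot: [2.09, 0.239, -2.169]
ft_force: [-0.1, -0.4, -1.6]
width: 0.0143
```

Run:
```python
from h import *
print(get_obs()["ft_force"],get_obs()["width"]);plan([.5532,-.1585,.16],-1.009,9)
```

```text
[-0.0885546  -0.43601367 -1.58556016] 0.014340764292563798
at [0.5269 0.1638 0.1579] jaw -1.374 xaxis [-0.039  0.023 -0.999] dyaw 0.365 dist 0.323
[[-0.0012, 0.0357, 0.0042, -0.0406], [-0.0012, 0.0355, 0.0056, -0.0406], [-0.0012, 0.0352, 0.007, -0.0406], [-0.0012, 0.0349, 0.0085, -0.0406], [-0.0012, 0.0345, 0.0099, -0.0406], [-0.0012, 0.0341, 0.0113, -0.0406], [-0.0012, 0.0336, 0.0126, -0.0406], [-0.0012, 0.0331, 0.014, -0.0406], [-0.0012, 0.0325, 0.0153, -0.0406]]
```

Call:
{"api": "send_rows", "payload": {"commands": [[[-0.004,0.03,0.004,-0.04],[-0.004,0.037,0.006,-0.04],[-0.003,0.037,0.007,-0.04],[-0.002,0.036,0.009,-0.04],[-0.002,0.036,0.01,-0.04]]]}}

```text
time_s: 18.55
tcp_pos: [0.5392, -0.0176, 0.1642]
eef_rot: [1.969, 0.451, -2.049]
ft_force: [0.3, 0.8, -1.1]
width: 0.0137
```

Call:
{"api": "send_rows", "payload": {"commands": [[[-0.002,0.034,0.011,-0.04],[-0.002,0.033,0.012,-0.04],[-0.002,0.03,0.012,-0.04],[-0.002,0.016,0.008,-0.03],[0,0,0,0]]]}}

```text
time_s: 19.18
tcp_pos: [0.5479, -0.1435, 0.1628]
eef_rot: [1.876, 0.593, -1.962]
ft_force: [-0.1, 0.9, -0.9]
width: 0.014
```

Call:
{"api": "send_rows", "payload": {"commands": [[[0,0,0,0],[0,0,0,0]]]}}

```text
time_s: 19.42
tcp_pos: [0.5471, -0.1416, 0.1615]
eef_rot: [1.875, 0.595, -1.964]
ft_force: [0.2, -0.6, -1.5]
width: 0.0144
```

Run:
```python
from h import *
print(get_obs()["ft_force"],get_obs()["width"],get_obs()["joints"]);plan([.5532,-.1585,.135],-1.009,2)
```

```text
[ 0.21363591 -0.59965513 -1.50606531] 0.014369397327921616 [-0.46443285  0.29210859  1.6623946   0.00219742  1.24946205  0.54593739]
at [ 0.5471 -0.1416  0.1615] jaw -1.012 xaxis [-0.055  0.03  -0.998] dyaw 0.003 dist 0.032
[[0.0128, 0.0095, 0.0015, -0.0015], [0.0128, 0.0095, 0.0015, -0.0015]]
```

```bash
cat >> h.py <<'E'
Rg=Ro.from_rotvec([2.089,.239,-2.170]).as_matrix(); xl=.197
def lid():
    o=get_obs();R=Ro.from_rotvec(o["eef_rot"]).as_matrix();D=R@Rg.T;n=D[:,2];x=D@np.array([np.cos(xl),np.sin(xl),0])
    d=np.array([.5224-.5215,.1662-.1667,.0468])
    c=np.array(o["tcp_pos"])-D@d
    print("lid c",np.round(c,4),"n",np.round(n,3),"xang",round(np.arctan2(x[1],x[0]),3),"F",np.round(o["ft_force"],1),"T",np.round(o["torque"],2))
    t=np.array([.5532,-.1587])-c[:2]; e=R.T@np.r_[t,0]; print("shift tool to centre",np.round(e,4),"roll",round(-(.562-np.arctan2(x[1],x[0])),3))
E
python3 -c "
from h import *
lid()"
```

```text
lid c [ 0.5456 -0.1404  0.1148] n [ 0.009 -0.023  1.   ] xang 0.559 F [ 0.2 -0.6 -1.5] T [-0.02 -0.03 -0.03]
shift tool to centre [-0.001   0.0195  0.0033] roll -0.003
```

Call:
{"api": "send_rows", "payload": {"commands": [[[0,0.01,0.001,0],[0,0.008,0.001,0],[0.01,0,0,0],[0.008,0,0,0],[0,0,0,0]]]}}

```text
time_s: 20.05
tcp_pos: [0.5543, -0.1569, 0.1408]
eef_rot: [1.874, 0.597, -1.964]
ft_force: [-0.9, 0.1, -0.4]
width: 0.0139
```

Run:
```python
from h import *
lid();print(R0()[:,0])
cal=get_calibration("wrist");im=get_image("wrist");np.savez("w10",mtx=cal["mtx"],extrinsics=cal["extrinsics"])
cv2.imwrite("pics/w10.png",im[:,:,::-1])
```

```text
lid c [ 0.5528 -0.1557  0.094 ] n [ 0.01  -0.023  1.   ] xang 0.561 F [-0.9  0.1 -0.4] T [ 0.03 -0.   -0.04]
shift tool to centre [-0.0001  0.0027  0.0013] roll -0.001
[-0.05552367  0.0302031  -0.99800045]
```

View pics/w10.png

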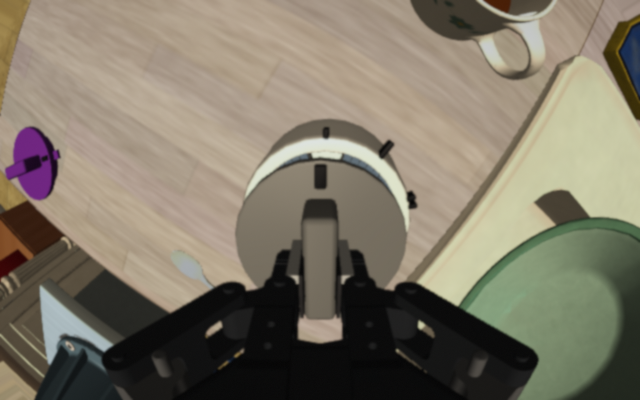

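The wrist view shows the lid held level above the grinder. Its pointer is at (320,177), the notch and rib at (326,155) and (325,132). It needs about 3 mm to the right, which matches the computed shift.

Call:
{"api": "send_rows", "payload": {"commands": [[[0,0.003,0.001,0],[0.006,0,0,0],[0.004,0,0,0],[0,0,0,0]]]}}

```text
time_s: 20.6
tcp_pos: [0.5549, -0.16, 0.1308]
eef_rot: [1.875, 0.597, -1.963]
ft_force: [-0.0, 0.1, -0.7]
width: 0.0142
```

```bash
python3 -c "
from h import *
lid()"
```

```text
lid c [ 0.5535 -0.1588  0.084 ] n [ 0.009 -0.023  1.   ] xang 0.561 F [-0.   0.1 -0.7] T [ 0.01 -0.01 -0.02]
shift tool to centre [ 0.     -0.0002  0.0002] roll -0.001
```

Call:
{"api": "send_rows", "payload": {"commands": [[[0.004,0,-0.0002,0],[0.004,0,-0.0002,0],[0.004,0,-0.0002,0],[0.003,0,-0.0002,0],[0,0,0,0]]]}}

```text
time_s: 21.22
tcp_pos: [0.5548, -0.1593, 0.1179]
eef_rot: [1.873, 0.597, -1.963]
ft_force: [-1.2, 1.3, 0.5]
width: 0.014
```

```bash
python3 -c "
from h import *
lid()"
```

```text
lid c [ 0.5533 -0.1582  0.0711] n [ 0.009 -0.022  1.   ] xang 0.562 F [-1.2  1.3  0.5] T [0.14 0.06 0.12]
shift tool to centre [-0.      0.0004  0.0004] roll -0.0
```

Call:
{"api": "send_rows", "payload": {"commands": [[[0.003,0,0,0],[0.003,0,0,0],[0.003,0,0,0]]]}}

```text
time_s: 21.6
tcp_pos: [0.5546, -0.1597, 0.117]
eef_rot: [1.871, 0.597, -1.961]
ft_force: [-11.7, 4.0, 23.2]
width: 0.0143
```

```bash
python3 -c "
from h import *
lid()"
```

```text
lid c [ 0.5531 -0.1586  0.0703] n [ 0.009 -0.02   1.   ] xang 0.564 F [-11.7   4.   23.2] T [0.97 1.29 0.25]
shift tool to centre [-0.      0.0002  0.    ] roll 0.002
```

Run:
```python
from h import *
w=get_image("wrist");s=get_image("side")
a=cv2.resize(w[110:330,200:450],None,fx=1.6,fy=1.6,interpolation=2);b=cv2.resize(s[140:225,300:400],None,fx=4,fy=4,interpolation=2)
c=np.zeros((360,800,3),np.uint8);c[:352,:400]=a;c[:340,400:]=b;cv2.imwrite("pics/c2.png",c[:,:,::-1])
lid()
```

```text
lid c [ 0.5531 -0.1586  0.0703] n [ 0.009 -0.02   1.   ] xang 0.564 F [-11.5   3.7  22.7] T [0.98 1.27 0.25]
shift tool to centre [-0.      0.0002 -0.    ] roll 0.002
```

View pics/c2.png

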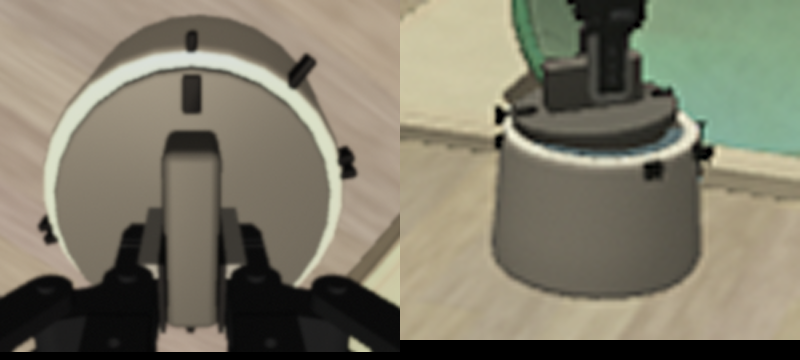

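The wrist half shows the lid concentric, with its pointer (192,95) in line with the notch rib (192,40). The side half shows the disc tilted: down at the +x end, with a gap at (680,140). I'll soften the grip so the lid can pivot level about the jaw axis, then press.

Call:
{"api": "send_rows", "payload": {"commands": [[[0.0,0,0,0],[0.002,0,0,0],[0.003,0,0,0],[0,0,0,0]]], "gripper": 1, "newtons": 20}}

```text
time_s: 22.2
tcp_pos: [0.5548, -0.1598, 0.1178]
eef_rot: [1.87, 0.596, -1.959]
ft_force: [-1.8, 1.6, 0.4]
width: 0.0138
```

```bash
python3 -c "
from h import *
lid()"
```

```text
lid c [ 0.5534 -0.1588  0.0711] n [ 0.008 -0.019  1.   ] xang 0.565 F [-1.8  1.6  0.4] T [0.25 0.01 0.06]
shift tool to centre [ 0.     -0.0002  0.0001] roll 0.003
```

Call:
{"api": "send_rows", "payload": {"commands": [[[0,0,0,0],[0,0,0,0],[0,0,0,0]]], "gripper": 0.7}}

```text
time_s: 22.58
tcp_pos: [0.5548, -0.1599, 0.1166]
eef_rot: [1.87, 0.596, -1.959]
ft_force: [-0.1, 0.1, -0.4]
width: 0.0257
```

Run:
```python
from h import *
w=get_image("wrist");s=get_image("side")
a=cv2.resize(w[110:330,200:450],None,fx=1.6,fy=1.6,interpolation=2);b=cv2.resize(s[140:225,300:400],None,fx=4,fy=4,interpolation=2)
c=np.zeros((360,800,3),np.uint8);c[:352,:400]=a;c[:340,400:]=b;cv2.imwrite("pics/c3.png",c[:,:,::-1])
print(get_obs()["width"]);lid()
```

```text
0.025330067562959115
lid c [ 0.5534 -0.1589  0.0699] n [ 0.008 -0.019  1.   ] xang 0.565 F [-0.5 -0.3  0.5] T [-0.02 -0.05 -0.02]
shift tool to centre [ 0.     -0.0003  0.    ] roll 0.003
```

View pics/c3.png

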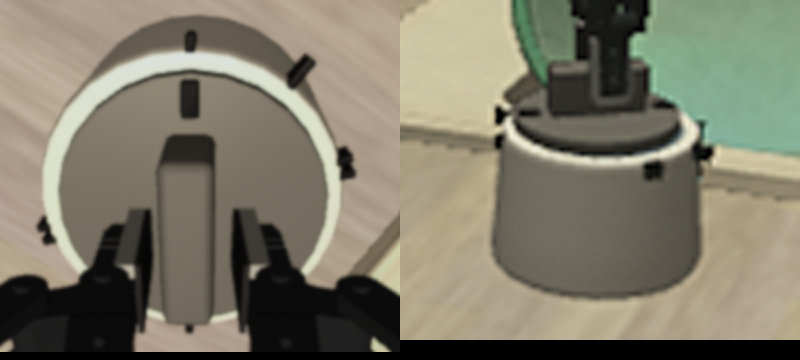

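The lid now lies level on the rim: in the side half the disc sits evenly, and in the wrist half the pointer (190,98) lines up with the rib (190,40). I'll regrip 2 mm lower and press lightly.

Call:
{"api": "send_rows", "payload": {"commands": [[[0.002,0,0,0],[0,0,0,0],[0,0,0,0],[0,0,0,0],[0,0,0,0]]], "gripper": 1, "newtons": 70}}

```text
time_s: 23.3
tcp_pos: [0.555, -0.1599, 0.1169]
eef_rot: [1.869, 0.596, -1.959]
ft_force: [-1.4, -0.2, 2.9]
width: 0.0146
```

Call:
{"api": "send_rows", "payload": {"commands": [[[0.002,0,0,0],[0.002,0,0,0]]]}}

```text
time_s: 23.55
tcp_pos: [0.5549, -0.1597, 0.1163]
eef_rot: [1.868, 0.596, -1.959]
ft_force: [-8.8, 4.5, 19.3]
width: 0.0143
```

```bash
python3 -c "
from h import *
print(get_obs()['width'],get_obs()['tcp_pos'],R0()[:,0]);lid()"
```

```text
0.014336630536353987 [ 0.55489903 -0.1596515   0.11632837] [-0.05453836  0.02493603 -0.99820026]
lid c [ 0.5535 -0.1587  0.0695] n [ 0.009 -0.018  1.   ] xang 0.567 F [-8.8  4.5 19.3] T [0.16 1.24 0.03]
shift tool to centre [ 0.     -0.0001  0.0002] roll 0.005
```

Call:
{"api": "send_rows", "payload": {"commands": [[[0.001,0,0,0.06],[0.001,0,0,0.06],[0,0,0,0.06]]]}}

```text
time_s: 23.92
tcp_pos: [0.5548, -0.1577, 0.1169]
eef_rot: [1.975, 0.432, -2.076]
ft_force: [-1.1, 0.2, 0.7]
width: 0.0147
```

```bash
python3 -c "
from h import *
print(get_obs()['width'],get_obs()['tcp_pos'],R0()[:,0]);lid()"
```

```text
0.014708872395451596 [ 0.55478976 -0.1576599   0.11686694] [-0.05496075  0.02726201 -0.99811627]
lid c [ 0.5533 -0.1568  0.0701] n [ 0.011 -0.012  1.   ] xang 0.384 F [-1.1  0.2  0.7] T [-0.    0.05  0.12]
shift tool to centre [-0.      0.0018  0.0008] roll -0.178
```

Call:
{"api": "send_rows", "payload": {"commands": [[[0.0005,0.001,0,0.07],[0.0005,0.0005,0,0.07],[0.0005,0,0,0.07],[0.0005,0,0,0.07],[0,0,0,0.05]]]}}

```text
time_s: 24.55
tcp_pos: [0.5548, -0.1568, 0.1169]
eef_rot: [2.149, 0.087, -2.273]
ft_force: [-1.4, -0.4, 1.6]
width: 0.0146
```

```bash
python3 -c "
from h import *
print(get_obs()['width'],get_obs()['tcp_pos'],R0()[:,0]);lid()"
```

```text
0.01456218805536402 [ 0.55480202 -0.15683616  0.11687651] [-0.05680555  0.02956684 -0.99794736]
lid c [ 0.553  -0.1562  0.0701] n [ 0.02  -0.001  1.   ] xang 0.048 F [-1.4 -0.4  1.6] T [-0.15 -0.11  0.25]
shift tool to centre [-0.0001  0.0025 -0.    ] roll -0.514
```

Call:
{"api": "send_rows", "payload": {"commands": [[[0.0005,0.0008,0,0.06],[0.0005,0.0005,0,0.06],[0,0,0,0.045],[0,0,0,0.0]]]}}

```text
time_s: 25.05
tcp_pos: [0.555, -0.1566, 0.1171]
eef_rot: [-2.082, 0.098, 2.208]
ft_force: [-2.0, -0.7, 3.1]
width: 0.0149
```

Run:
```python
from h import *
print(get_obs()['width'],get_obs()['tcp_pos'],R0()[:,0]);lid()
cal=get_calibration("wrist");w=get_image("wrist");s=get_image("side");t=get_image("top");np.savez("w12",mtx=cal["mtx"],extrinsics=cal["extrinsics"])
cv2.imwrite("pics/w12.png",w[:,:,::-1])
a=cv2.resize(w[110:330,200:450],None,fx=1.6,fy=1.6,interpolation=2);b=cv2.resize(s[140:225,300:400],None,fx=4,fy=4,interpolation=2)
c=np.zeros((360,800,3),np.uint8);c[:352,:400]=a;c[:340,400:]=b;cv2.imwrite("pics/c4.png",c[:,:,::-1])
```

```text
0.014882254838177228 [ 0.55495798 -0.15659149  0.11711199] [-0.05680233  0.03159168 -0.9978855 ]
lid c [ 0.5531 -0.156   0.0703] n [0.026 0.003 1.   ] xang -0.119 F [-2.  -0.7  3.1] T [-0.08  0.02  0.29]
shift tool to centre [-0.0001  0.0027 -0.0005] roll -0.681
```

View pics/c4.png

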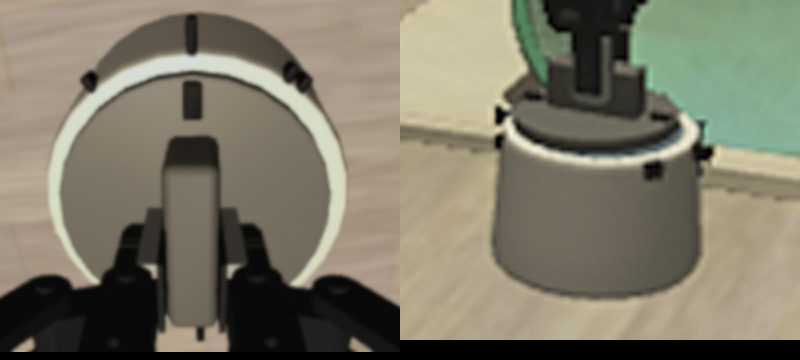

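The wrist half shows the lid pointer (192,100) in line with the long half-way rib (192,35), a turn of about 0.68 rad. The side half hints at a slight gap under the −x edge, so I'll overlay the outline of a level, seated disc as a check.

Run:
```python
from h import *
s=get_image("side");k=8;x0,y0=318,155
b=cv2.resize(s[y0:y0+60,x0:x0+66],None,fx=k,fy=k,interpolation=cv2.INTER_CUBIC)
cal=get_calibration("side")
def circ(r,z,col):
    p=np.array([proj("side",[.5532+r*np.cos(a),-.1587+r*np.sin(a),z],cal) for a in np.linspace(0,2*np.pi,90)])
    q=((p-[x0,y0]+.5)*k).astype(int);cv2.polylines(b,[q.reshape(-1,1,2)],True,col,1)
circ(.0548,.08,(255,0,0));circ(.047,.089,(0,255,0));circ(.047,.080,(255,255,0))
cv2.imwrite("pics/c5.png",b[:,:,::-1])
cal=dict(np.load("w12.npz"))
# lid angle from the wrist view: pointer vs rib, both seen from the grinder axis
for p,z in [((200+192/1.6,110+100/1.6),.089),((200+191.5/1.6,110+35/1.6),.078)]:
    q=onz("wrist",p,z,cal);print(q,np.arctan2(q[1]+.1587,q[0]-.5532))
print(get_obs()["torque"],get_obs()["joints"])
```

```text
[ 0.5948226  -0.16252581  0.089     ] -0.09165907217917907
[ 0.61357068 -0.16437107  0.078     ] -0.09366255578227399
[-0.01135624  0.06519581  0.33363043] [-0.48178794  0.37494021  1.65468048  0.00208288  1.17716992  1.20802766]
```

Run:
```python
from h import *
s=get_image("side");g=cv2.cvtColor(s,cv2.COLOR_RGB2GRAY).astype(float);cal=get_calibration("side")
def front(r,z):
    p=np.array([proj("side",[.5532+r*np.cos(a),-.1587+r*np.sin(a),z],cal) for a in np.linspace(0,2*np.pi,720)])
    return p
A=front(.047,.080);B=front(.0548,.080);C=front(.047,.089)
for x in range(330,372,3):
    f=lambda P:P[np.abs(P[:,0]-x)<.6][:,1].max() if (np.abs(P[:,0]-x)<.6).any() else 0
    print(x,"discbot %.1f rimout %.1f disctop %.1f"%(f(A),f(B),f(C)),"y168..188",g[168:188,x].astype(int).tolist())
```

```text
330 discbot 173.1 rimout 176.0 disctop 169.2 y168..188 [107, 109, 95, 56, 28, 62, 177, 225, 211, 159, 119, 107, 104, 105, 105, 105, 105, 105, 105, 105]
333 discbot 175.4 rimout 177.4 disctop 171.5 y168..188 [106, 105, 108, 109, 81, 49, 34, 62, 195, 231, 177, 125, 112, 106, 107, 107, 107, 107, 108, 109]
336 discbot 176.7 rimout 178.4 disctop 172.8 y168..188 [107, 105, 105, 107, 112, 84, 50, 36, 65, 181, 224, 178, 124, 112, 105, 108, 109, 108, 110, 109]
339 discbot 177.6 rimout 179.1 disctop 173.7 y168..188 [108, 105, 105, 105, 109, 108, 76, 46, 35, 86, 202, 216, 161, 123, 111, 107, 109, 110, 108, 108]
342 discbot 178.2 rimout 179.7 disctop 174.3 y168..188 [107, 107, 105, 106, 107, 110, 92, 59, 44, 37, 148, 218, 185, 131, 115, 107, 108, 108, 109, 109]
345 discbot 178.7 rimout 180.1 disctop 174.8 y168..188 [92, 109, 105, 106, 107, 108, 101, 68, 44, 34, 56, 194, 211, 157, 122, 110, 107, 108, 108, 107]
348 discbot 179.0 rimout 180.4 disctop 175.1 y168..188 [79, 107, 107, 105, 107, 109, 102, 68, 45, 35, 83, 155, 200, 171, 124, 109, 104, 107, 106, 107]
351 discbot 179.1 rimout 180.5 disctop
[... 274 characters left out ...]
79.0 rimout 180.4 disctop 175.1 y168..188 [43, 55, 94, 109, 108, 112, 81, 47, 41, 57, 73, 194, 219, 162, 115, 102, 99, 100, 100, 98]
360 discbot 178.7 rimout 180.1 disctop 174.8 y168..188 [65, 100, 110, 107, 109, 97, 62, 39, 38, 89, 136, 212, 187, 111, 93, 85, 88, 95, 98, 97]
363 discbot 178.1 rimout 179.7 disctop 174.3 y168..188 [41, 17, 85, 112, 102, 64, 37, 35, 81, 98, 201, 190, 77, 12, 22, 20, 48, 85, 96, 93]
366 discbot 177.3 rimout 179.1 disctop 173.5 y168..188 [71, 11, 61, 77, 53, 34, 39, 93, 115, 197, 228, 172, 101, 82, 78, 88, 93, 90, 89, 88]
369 discbot 176.1 rimout 178.2 disctop 172.3 y168..188 [121, 127, 75, 37, 67, 98, 114, 169, 215, 222, 161, 98, 88, 84, 86, 86, 87, 86, 86, 86]
```

Pointer and rib agree to within 0.002 rad. The side profile, though, shows the lid's −x edge raised a few mm because the pads lean in pitch. I'll soften the grip moderately so the spring is still held, and press so the lid pivots flat.

Call:
{"api": "send_rows", "payload": {"commands": [[[0.002,0,0,0.01],[0.003,0,0,0.01],[0.003,0,0,0.01],[0.003,0,0,0.01]]], "gripper": 1, "newtons": 40}}

```text
time_s: 25.8
tcp_pos: [0.5548, -0.1562, 0.1165]
eef_rot: [-2.063, 0.138, 2.191]
ft_force: [-11.9, 3.4, 24.0]
width: 0.0148
```

```bash
cat > tilt.py <<'E'
from h import *
s=get_image("side");g=cv2.cvtColor(s,cv2.COLOR_RGB2GRAY).astype(float);cal=get_calibration("side")
A=np.array([proj("side",[.5532+.047*np.cos(a),-.1587+.047*np.sin(a),.08],cal) for a in np.linspace(0,2*np.pi,720)])
out=[]
for x in range(330,372,3):
    y=A[np.abs(A[:,0]-x)<.6][:,1].max(); col=g[:,x]; j=int(round(y))-6+np.argmin(col[int(round(y))-6:int(round(y))+3]); 
    while col[j+1]<60: j+=1
    sub=j+(60-col[j])/(col[j+1]-col[j]); out.append(round(sub-y,1))
print("disc edge minus level-seated (px, neg=raised), +x -> -x:",out)
print(get_obs()["width"],get_obs()["tcp_pos"],R0()[:,0]);lid()
w=get_image("wrist");c=get_calibration("wrist")
P=blobs(w,(0,0,0),(179,255,50),(290,90,350,195),15)
for b in P: print(b[:3],[round(float(np.arctan2(q[1]+.1587,q[0]-.5532)),3) for q in (onz("wrist",b[:2],.089,c),onz("wrist",b[:2],.078,c))])
E
python3 tilt.py
```

```text
disc edge minus level-seated (px, neg=raised), +x -> -x: [np.float64(0.1), np.float64(-0.4), np.float64(-0.5), np.float64(-0.8), np.float64(-1.0), np.float64(-0.6), np.float64(-0.9), np.float64(-1.0), np.float64(-1.3), np.float64(-1.1), np.float64(-1.6), np.float64(-1.9), np.float64(-2.8), np.float64(-4.3)]
0.014538815439286609 [ 0.55479972 -0.15620942  0.11649855] [-0.05751609  0.03089364 -0.99786647]
lid c [ 0.5528 -0.1556  0.0697] n [0.028 0.005 1.   ] xang -0.156 F [-11.5   3.5  24.4] T [0.9  1.39 0.75]
shift tool to centre [-0.0001  0.003  -0.0008] roll -0.718
(319.0, 172.0, [22.0, 10.0]) [-0.11, -0.099]
(315.5, 130.5, [23.0, 7.0]) [-0.098, -0.091]
```

Run:
```python
from h import *
cal=get_calibration("side")
A=np.array([proj("side",[.5532+.047*np.cos(a),-.1587+.047*np.sin(a),.08],cal) for a in np.linspace(0,2*np.pi,720)])
for n in ["c2","c3","c4"]:
    b=cv2.imread(f"pics/{n}.png")[:340,400:];g=np.zeros((400,640));g[140:225,300:400]=cv2.cvtColor(cv2.resize(b,(100,85),interpolation=cv2.INTER_AREA),cv2.COLOR_BGR2GRAY)
    out=[]
    for x in range(330,372,3):
        y=A[np.abs(A[:,0]-x)<.6][:,1].max();col=g[:,x];j=int(round(y))-6+np.argmin(col[int(round(y))-6:int(round(y))+3])
        while col[j+1]<60:j+=1
        out.append(round(float(j+(60-col[j])/(col[j+1]-col[j])-y),1))
    print(n,out)
```

```text
c2 [-0.3, -0.9, -1.3, -1.9, -1.9, -2.1, -2.0, -2.2, -2.1, -2.5, -2.7, -2.9, -5.1, -7.1]
c3 [-4.4, -0.6, -0.6, -0.9, -1.0, -0.6, -0.8, -0.9, -1.0, -0.9, -1.5, -1.7, -1.9, -3.4]
c4 [-0.3, -0.7, -1.0, -1.1, -1.1, -0.9, -1.5, -1.6, -1.7, -1.7, -2.2, -2.5, -3.0, -4.4]
```

Call:
{"api": "send_rows", "payload": {"commands": [[[0.004,0,0,0.003],[0.004,0,0,0.003],[0.004,0,0,0.003],[0.002,0,0,0.003]]], "gripper": 1, "newtons": 35}}

```text
time_s: 26.4
tcp_pos: [0.5547, -0.1563, 0.116]
eef_rot: [-2.063, 0.148, 2.189]
ft_force: [-5.1, 1.4, 10.3]
width: 0.0143
```

```bash
python3 tilt.py
```

```text
disc edge minus level-seated (px, neg=raised), +x -> -x: [np.float64(-0.2), np.float64(-0.4), np.float64(-0.5), np.float64(-0.7), np.float64(-1.0), np.float64(-0.6), np.float64(-0.9), np.float64(-1.0), np.float64(-1.1), np.float64(-1.1), np.float64(-1.5), np.float64(-1.7), np.float64(-2.5), np.float64(-4.4)]
0.014644816019022268 [ 0.55469707 -0.15631491  0.11592262] [-0.05734776  0.02707563 -0.99798705]
lid c [ 0.5527 -0.1559  0.0692] n [0.028 0.009 1.   ] xang -0.161 F [-8.2  2.9 19.1] T [0.43 0.98 0.61]
shift tool to centre [-0.0001  0.0027 -0.0009] roll -0.723
(319.0, 173.0, [22.0, 10.0]) [-0.121, -0.112]
(314.5, 130.5, [23.0, 7.0]) [-0.101, -0.093]
```

The disc profile now matches the level reference, and the pointer is 0.03 rad past the mark, about the lug play. I'll firm the grip with a light downward push, check again and hand in.

Call:
{"api": "send_rows", "payload": {"commands": [[[0.0015,0,0,0.003],[0.0015,0,0,0.003],[0.0015,0,0,0.003],[0.0015,0,0,0.003]]], "gripper": 1, "newtons": 60}}

```text
time_s: 27.0
tcp_pos: [0.5547, -0.1562, 0.116]
eef_rot: [-2.06, 0.158, 2.186]
ft_force: [-5.9, 2.6, 13.8]
width: 0.0144
```

```bash
python3 tilt.py; sleep 0; python3 -c "
from h import *
lid()"
```

```text
disc edge minus level-seated (px, neg=raised), +x -> -x: [np.float64(-0.2), np.float64(-0.4), np.float64(-0.5), np.float64(-0.8), np.float64(-1.0), np.float64(-0.5), np.float64(-0.9), np.float64(-1.0), np.float64(-1.0), np.float64(-0.9), np.float64(-1.5), np.float64(-1.7), np.float64(-2.5), np.float64(-4.1)]
0.01411755126756877 [ 0.55467869 -0.15623139  0.11598032] [-0.05716002  0.02527314 -0.99804509]
lid c [ 0.5527 -0.1559  0.0692] n [0.028 0.011 1.   ] xang -0.168 F [-6.3  2.4 14.4] T [0.38 0.77 0.6 ]
shift tool to centre [-0.0001  0.0026 -0.0009] roll -0.73
(319.0, 173.0, [22.0, 10.0]) [-0.127, -0.119]
(313.4, 131.0, [22.3, 6.9]) [-0.099, -0.091]
lid c [ 0.5527 -0.156   0.0692] n [0.028 0.011 1.   ] xang -0.168 F [-6.4  3.  14.9] T [0.38 0.72 0.58]
shift tool to centre [-0.0001  0.0026 -0.0009] roll -0.73
```

```bash
python3 -c "
from cell import *
print(close_job())"
```

```text
the job is handed in; nothing more can be done
None
```

The job is handed in at about 27 s. The cinnamon stick and nutmeg are in the bowl, and the grey lid is on, turned clockwise to the half-way mark and still held at 60 N with a light downward push.

**What went as asked**
- A wrist picture showed both spices lying flat in the bowl before the lid went on.
- The lid first hung tilted. I let go briefly so it dropped level, regripped it and twisted it.
- The twist stayed well short of the lock.
- I did not touch the purple lid or the other things, going by the views I had. I took no separate picture to confirm it at the end.

**Last checks**
- **Turn:** the picture put the pointer about 0.03 rad past the half-way rib, a turn of about 0.68 rad. The arm's own reading gave 0.73 rad. The small excess is deliberate, to take up the lug play.
- **Seating:** the disc's edge in the side view matched the level, freshly dropped position to within a pixel. The −x edge still read 0.6–0.7 px (about 1 mm) higher. That reference also read slightly above the modelled seated height, so I did not measure the seated height exactly.

**What went wrong**
- The first descend on the cinnamon overshot, and the fingertips pressed on the worktop with about 53 N for a moment before I backed off. The limits are 40 N for the arm or gripper body and 120 N at the wrist. I read the 40 N limit as not covering the fingertips, but I can't confirm that.
- A finger or the stick brushed the grinder rim at about 8 N.
- The tool drifted to about 0.06 rad of tilt over the run, and I could not remove it.

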